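# Lock the tablet into its recipe holder

## Task

The tablet lies in its holder, but the sliding jaw at its right-hand side is still drawn back and its quick-release lever is open. Slide the rod in by its knob until the jaw meets the edge of the tablet; then flip the cam lever over its centre, away from you, and press it down until it lies fully shut and clamps the rod.

Things in the scene. Friction and masses are not known exactly. Their poses are not given: they have to be found in the camera images.
- tablet_holder: Fixed holder: wooden plinth with a white tablet on a slope. Origin on the worktop below the middle of the black collar (80 mm high, 44 x 38 mm) at its right end; a steel rod runs through the collar along y, axis 50 mm up. +x: away from the robot, +y: left along the rod to the tablet, z up. Plinth y -30 to +295 mm, x +-75 mm; tablet from y = 90 mm on, up to 85 mm high.
- rod_knob (a point): Centre of the round black knob on the rod's outer (right, -y) end: a disc 32 mm in diameter, 18 mm thick along the rod, 50 mm above the bare worktop. It can be pinched across x from above or pushed on its end face. With the jaw against the tablet it is 95 mm from the collar's middle.
- clamp_rod (a joint): How far the rod is drawn out, in m: 0 = jaw meets the tablet (firm stop), up to 0.055; grows as the knob moves along the holder's -y. Slides with about 2 N of friction, stays where it is left; with the lever shut the cam grips it (8 N to move it).
- cam_lever (a joint): Lever angle, rad. Hinge along the holder's y, 72 mm above its origin; steel lever, black tip, 75 mm long, 18 wide, 8 thick. 1.85 = open stop, leaning to -x, tip 28 mm nearer the robot than the hinge, 143 mm up; 1.47 = upright; 0 = shut, nearly level to +x, top face 83 mm up. Tip-heavy: 2 N lifts it; over centre it falls to 0.5, where the cam meets the rod; 5 N presses it shut.

How it is judged:
By the outcome, as a careful person would: the job done as asked, in the order asked, and still so for the second after the job is handed in, with the robot touching nothing.
It also fails if it takes over 51 s, if anything falls off the work surface, if the arm or the gripper's body presses on something with over 40 N, if the wrist force passes 120 N, or if a joint passes its speed limit or range.

## Robot

A 7-joint arm with a two-finger parallel gripper is mounted at the origin on a cart in front of the work surface, level with it; the furniture and walls round the work are solid. World frame = base frame: x ahead of the robot, y to its left, z up, the work surface at z = 0. Lengths are in m, angles in degrees, forces in N, time in s.
With the tool pointing down it reaches from about 0.425 to 1.025 m from the base axis. Payload 9.4 kg.
Tool frame: the origin (TCP) lies at the very end of the fingers, on their centre line; the grasp point (between the pads) lies 19 mm behind it (ctrl.hold_point_z is the distance from the TCP to the grasp point, in m); z points along the fingers, y is the line along which they close (so a half turn about z gives the same grasp; the last joint's range is limited). The gripper opens to 85 mm and grips with 20 to 120 N. Pads are 22 mm wide; open, the fingers measure 114 mm over their backs; the gripper's body (76 mm by 85 mm) begins 54 mm behind the grasp point. The pads swing forward as they close: fully open they stand 13 mm farther back than shut.
Start: joints at [59.891, 34.337, -0.143, 91.639, 0.103, 54.024, -4.572], TCP at [0.315, -0.653, 0.231] pointing down, gripper open.
Joint ranges: [-147.43, 147.43], [-19.82, 112.94], [-74.19, 73.91], [6.32, 146.72], [-59.91, 239.91], [6.04, 106.73], [-150.56, 150.56]. Speed limits (degrees/s): [127.2, 127.2, 172.46, 172.46, 180, 180, 180].

## Interface

Orientations are given as a 3x3 rotation matrix whose columns are the frame's x, y, z axes.
In Python, from cell import ctrl gives the robot as it stands. The module is installed in compiled form; this text tells all that it offers.
- The arm moves only by the tool send_rows, never from a script. Its argument "deltas" is a list of rows, each a list of 2 entries, a list of its own where there are three numbers: the shift along the tool's x, y, z in m, then the turn about the tool's z in rad. In form: [[[dx, dy, dz], twist], ...]. A call has exactly 5 rows; each row is the pose to reach, as a shift and turn from the pose commanded when the call began, along the tool's axes at that moment; what a row does not reach only later rows make up. A row lasts 1/12 s, in which the tool goes at most 41.7 mm and 7.16 degrees, less where a joint would pass 70% of its speed; a pose out of reach is approached as far as the arm can. A call with a gripper value outside its range is refused whole. "grip" is the closure, from -1 (fully open) to 1 (shut), so that 0 is half open, set as the call begins (left out, the last holds). The fingers move at their own pace and stop on an object; "squeeze" is the grip in N (left out, the last holds). Time passes only in rows, so rows that repeat a pose let the fingers close, or fill a call up. It gives the time, the measured TCP pose, the force, the opening and the grip force at its end, in the units of the state.
- ctrl.observe(): the state, without advancing time (a new reading comes with each control period).
- ctrl.camera(name): name is "scene" or "top" or "wrist"; returns a dict with "frame" (480x640x3 uint8, red, green, blue), "range_z" (480x640 float32, m along the optical axis (not along the pixel's ray), 0 where there is no reading), "mtx" (3x3 intrinsics, pixels), "rvec" (rotation vector, rad) and "tvec" (3), from world to camera coordinates, as OpenCV has them. Camera axes: x right, y down, z forward; pixel columns grow to the right and rows downward; lengths in m; the calibration is good to about 2 mm. A picture is of the moment at which its call begins.
- ctrl.sign_off(): hands the job in; it is judged then, once.
The state is a dict: "time_s": time; "qpos": joint angles; "qd": joint speeds; "effort": joint torques, N m; "tool_pos": TCP position; "tcp_rot": TCP orientation; "wrist_force": force on the tool from outside, world axes, zero at the start; "torque": the same for the moment, N m; "gripper_width": finger opening in m; "grip_force": force on a finger pad.
Only numpy, scipy, OpenCV 4.12 (cv2) and the standard library are available. Lean on these libraries where they do the work, as an engineer would, in place of code of your own. Each camera call takes 0.05 s, during which the arm holds its last target. There are 200 camera calls.

## Working session

There is one attempt and no reset: what is moved stays moved. The work goes in short steps, Python scripts to look and compute and a tool call to move; the robot and the scene stay as the last step left them, time stands still between calls to the robot, and variables do not carry over. Pictures are saved under pics/ and viewed, at most 10 in all, crops included, and the job is handed in when it is done.

Besides the shell and the picture viewer there is one more tool, called as a command line: name --argument value ..., lists and objects as JSON in quotes. send_rows: Moves the arm, as the interface text tells. Its arguments: {"type":"object","properties":{"deltas":{"type":"array"},"grip":{"type":"number"},"squeeze":{"type":"number"}},"required":["deltas"]}

```bash
mkdir -p pics
cat > h.py <<'E'
from cell import ctrl
import numpy as np, cv2
def snap(n,f):
    c=ctrl.camera(n); cv2.imwrite(f'pics/{f}.png',c['frame'][:,:,::-1]); np.savez(f'{f}.npz',**c); return c
def p3(c,u,v,z=None):
    K=c['mtx'];R=cv2.Rodrigues(np.array(c['rvec'],float))[0];t=np.array(c['tvec'],float).ravel()
    d=np.array([(u-K[0,2])/K[0,0],(v-K[1,2])/K[1,1],1.])
    C=-R.T@t; w=R.T@d
    s=float(c['range_z'][int(v),int(u)]) if z is None else (z-C[2])/w[2]
    return C+s*w
E
python3 - <<'E'
from h import *
snap('scene','s0');snap('top','t0')
o=ctrl.observe();print(o['time_s'],o['tcp_rot'],o['tool_pos'],o['gripper_width'],ctrl.hold_point_z)
E
```

```text
0.1 [[ 9.00949889e-01  4.33922596e-01 -6.90998869e-04]
 [ 4.33923135e-01 -9.00949093e-01  1.20226903e-03]
 [-1.00863106e-04 -1.38302454e-03 -9.99999039e-01]] [ 0.31438211 -0.65282879  0.23052268] 0.08524407925297083 0.0187
```

View pics/s0.png

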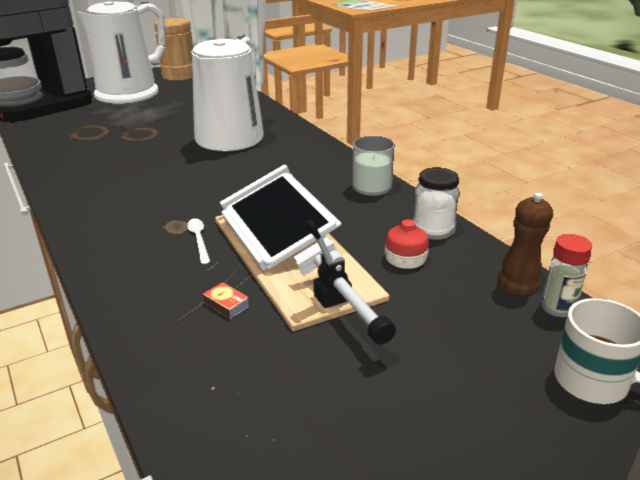

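View pics/t0.png

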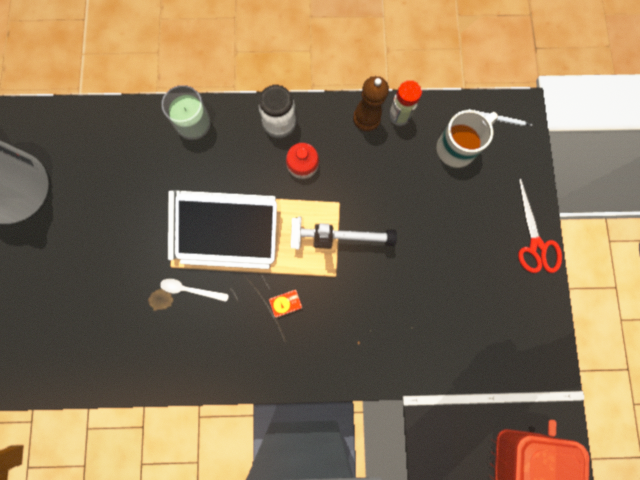

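The scene view shows the lever open, with its tip at about (312,228), and the knob at (381,328). In the top view the knob is at (391,237), the collar at (323,236), and the plinth corners at about (340,201) and (337,275).

Run:
```python
from h import *
c=dict(np.load('t0.npz'))
print(c['mtx'][0,0],p3(c,320,240))
for u,v in [(340,201),(337,275),(172,268),(391,237),(395,237),(388,237),(370,236.5),(345,235.5),(323,236)]:
    print(u,v,p3(c,u,v).round(4),p3(c,u,v,.05).round(4))
im=c['frame'][190:290,270:410,::-1]
cv2.imwrite('pics/t0c.png',cv2.resize(im,None,fx=5.5,fy=5.5,interpolation=cv2.INTER_CUBIC))
```

```text
456.65947899241337 [ 0.57195747 -0.05172394  0.14344509]
340 201 [ 6.798e-01 -9.830e-02  1.000e-04] [ 0.6658 -0.0947  0.05  ]
337 275 [ 5.283e-01 -8.730e-02 -2.000e-04] [ 0.5226 -0.0842  0.05  ]
172 268 [ 0.5498  0.2386 -0.0008] [0.5428 0.2233 0.05  ]
391 237 [ 0.5896 -0.1864  0.0666] [ 0.5928 -0.1895  0.05  ]
395 237 [ 0.5898 -0.1943  0.0645] [ 0.5927 -0.1971  0.05  ]
388 237 [ 0.5896 -0.1806  0.0673] [ 0.593  -0.1837  0.05  ]
370 236.5 [ 0.5933 -0.1485  0.0568] [ 0.5947 -0.1494  0.05  ]
345 235.5 [ 0.5963 -0.1013  0.0569] [ 0.5977 -0.1019  0.05  ]
323 236 [ 0.5821 -0.0575  0.127 ] [ 0.5976 -0.06    0.05  ]
```

View pics/t0c.png

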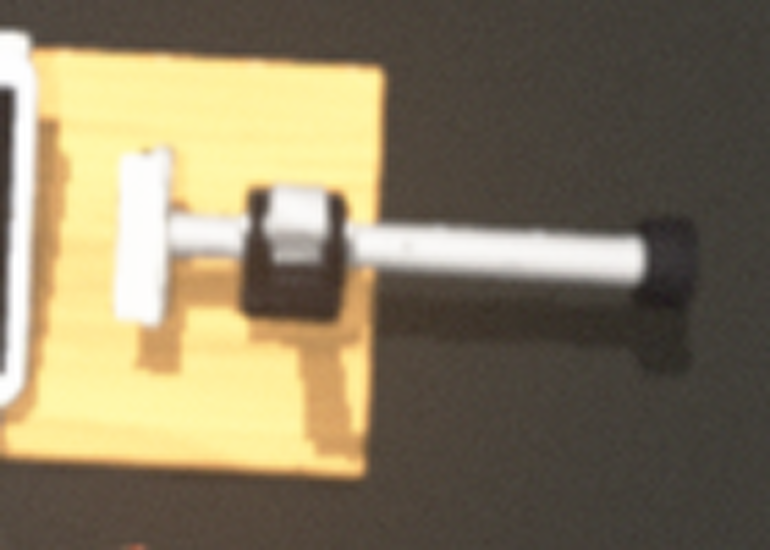

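send_rows --deltas '[[[0.033, -0.02, 0], 0.1], [[0.066, -0.04, 0], 0.2], [[0.099, -0.06, 0], 0.3], [[0.132, -0.08, 0], 0.4], [[0.165, -0.1, 0], 0.51]]' --grip 1

```text
time_s: 0.52
tool_pos: [0.4203, -0.4898, 0.2309]
tcp_rot: [[0.998, -0.066, -0.0], [-0.066, -0.998, 0.001], [-0.0, -0.001, -1.0]]
wrist_force: [0.5, 1.4, -0.5]
gripper_width: 0.0255
grip_force: 0.0
```

send_rows --deltas '[[[0.021, -0.034, 0], 0], [[0.042, -0.068, 0], 0], [[0.063, -0.102, 0], 0], [[0.084, -0.136, 0], 0], [[0.105, -0.17, 0], 0]]'

```text
time_s: 0.93
tool_pos: [0.5357, -0.3264, 0.2311]
tcp_rot: [[0.998, -0.061, -0.0], [-0.061, -0.998, 0.0], [-0.001, -0.0, -1.0]]
wrist_force: [1.4, -1.4, 0.1]
gripper_width: 0.0002
grip_force: 0.0
```

send_rows --deltas '[[[0.016, -0.024, 0], 0], [[0.032, -0.047, 0], 0], [[0.046, -0.071, 0], 0], [[0.046, -0.071, 0], 0], [[0.046, -0.071, 0], 0]]'

```text
time_s: 1.35
tool_pos: [0.5862, -0.258, 0.2307]
tcp_rot: [[0.998, -0.057, -0.001], [-0.057, -0.998, 0.001], [-0.001, -0.001, -1.0]]
wrist_force: [-0.2, 0.1, -0.5]
gripper_width: -0.0003
grip_force: 0.0
```

Run:
```python
from h import *
snap('wrist','w0')
```

```text
(no output)
```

View pics/w0.png

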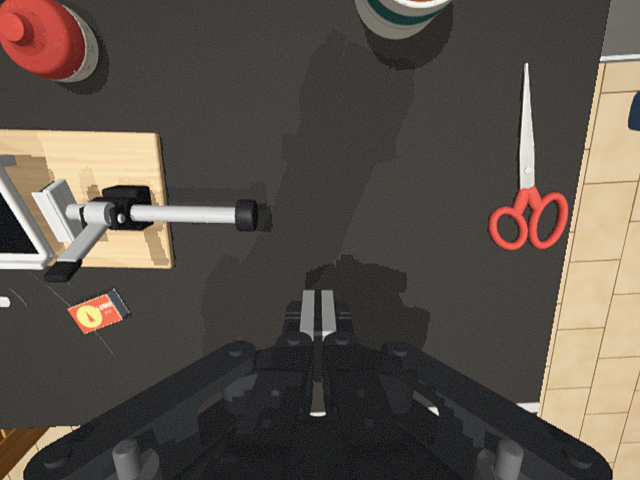

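The wrist view shows the knob at (247,215), the rod from (150,213) to (235,215), the collar around (126,208), the lever tip at (62,270), and the plinth's right edge from (160,132) to (173,267).

Run:
```python
from h import *
c=dict(np.load('w0.npz'))
for u,v in [(247,215),(241,215),(252,200),(252,229),(235,215),(155,214),(62,270),(98,212),(134,190),(149,223)]:
    print(u,v,p3(c,u,v).round(4),p3(c,u,v,.05).round(4))
for u,v in [(160,132),(173,267)]: print(p3(c,u,v,.0).round(4),p3(c,u-3,v,).round(4))
```

```text
247 215 [ 0.596  -0.1929  0.0672] [ 0.5922 -0.1889  0.05  ]
241 215 [ 0.5959 -0.1868  0.0654] [ 0.5925 -0.183   0.05  ]
252 200 [ 0.607  -0.1959  0.0514] [ 0.6067 -0.1956  0.05  ]
252 229 [ 0.5805 -0.1946  0.0608] [ 0.5777 -0.1922  0.05  ]
235 215 [ 0.6639 -0.2629  0.3735] [ 0.5928 -0.1771  0.05  ]
155 214 [ 0.5996 -0.1019  0.0565] [ 0.5983 -0.0986  0.05  ]
62 270 [ 0.5768 -0.063   0.1366] [0.5449 0.0101 0.05  ]
98 212 [ 0.6099 -0.0664  0.0843] [ 0.6035 -0.0431  0.05  ]
134 190 [ 0.6219 -0.079   0.0424] [ 0.6229 -0.0833  0.05  ]
149 223 [ 0.5837 -0.077   0.024 ] [ 0.5896 -0.0908  0.05  ]
[ 0.6756 -0.0966  0.    ] [ 6.758e-01 -9.320e-02 -6.000e-04]
[ 0.5228 -0.0814  0.    ] [ 0.5276 -0.0839  0.0122]
```

send_rows --deltas '[[[0.006, 0, 0.04], 0], [[0.006, 0, 0.08], 0], [[0.006, 0, 0.12], 0], [[0.006, 0, 0.16], 0], [[0.006, 0, 0.19], 0]]'

```text
time_s: 1.82
tool_pos: [0.5892, -0.2619, 0.0384]
tcp_rot: [[0.998, -0.063, -0.002], [-0.063, -0.998, -0.0], [-0.002, 0.0, -1.0]]
wrist_force: [0.3, 0.3, 0.1]
gripper_width: -0.0
grip_force: 0.0
```

send_rows --deltas '[[[0, -0.01, 0], 0], [[0, -0.02, 0], 0], [[0, -0.03, 0], 0], [[0, -0.04, 0], 0], [[0, -0.05, 0], 0]]'

```text
time_s: 2.23
tool_pos: [0.5957, -0.2096, 0.0436]
tcp_rot: [[0.998, -0.061, 0.003], [-0.061, -0.998, -0.001], [0.004, 0.001, -1.0]]
wrist_force: [0.8, -2.3, 1.1]
gripper_width: -0.0001
grip_force: 1.2
```

send_rows --deltas '[[[0, -0.006, 0], 0], [[0, -0.012, 0], 0], [[0, -0.017, 0], 0], [[0, -0.021, 0], 0], [[0, -0.024, 0], 0]]'

```text
time_s: 2.65
tool_pos: [0.5961, -0.1865, 0.0415]
tcp_rot: [[0.998, -0.061, 0.001], [-0.061, -0.998, -0.0], [0.001, 0.0, -1.0]]
wrist_force: [1.0, -2.5, 0.2]
gripper_width: 0.0001
grip_force: 1.1
```

send_rows --deltas '[[[0, -0.001, 0], 0], [[0, -0.002, 0], 0], [[0, -0.003, 0], 0], [[0, -0.004, 0], 0], [[0, -0.005, 0], 0]]'

```text
time_s: 3.07
tool_pos: [0.5961, -0.182, 0.0412]
tcp_rot: [[0.998, -0.062, -0.0], [-0.062, -0.998, -0.0], [-0.0, 0.0, -1.0]]
wrist_force: [1.6, -1.9, 1.2]
gripper_width: 0.0002
grip_force: 1.0
```

send_rows --deltas '[[[0, -0.001, 0], 0], [[0, -0.002, 0], 0], [[0, -0.003, 0], 0], [[0, -0.003, 0], 0], [[0, -0.004, 0], 0]]'

```text
time_s: 3.48
tool_pos: [0.5963, -0.1779, 0.0412]
tcp_rot: [[0.998, -0.061, 0.0], [-0.061, -0.998, -0.0], [0.0, 0.0, -1.0]]
wrist_force: [2.0, -6.1, 0.2]
gripper_width: -0.0001
grip_force: 3.4
```

send_rows --deltas '[[[0, -0.0004, 0], 0], [[0, -0.0008, 0], 0], [[0, -0.001, 0], 0], [[0, -0.001, 0], 0], [[0, -0.001, 0], 0]]'

```text
time_s: 3.9
tool_pos: [0.5963, -0.1779, 0.0413]
tcp_rot: [[0.998, -0.062, 0.0], [-0.062, -0.998, -0.001], [0.0, 0.001, -1.0]]
wrist_force: [2.0, -6.4, 0.0]
gripper_width: 0.0003
grip_force: 2.8
```

send_rows --deltas '[[[0, -0.001, 0], 0], [[0, -0.002, 0], 0], [[0, -0.002, 0], 0], [[0, -0.002, 0], 0], [[0, -0.002, 0], 0]]'

```text
time_s: 4.32
tool_pos: [0.5963, -0.1778, 0.0413]
tcp_rot: [[0.998, -0.064, 0.001], [-0.064, -0.998, -0.003], [0.001, 0.003, -1.0]]
wrist_force: [1.6, -10.1, -0.4]
gripper_width: 0.0004
grip_force: 5.4
```

send_rows --deltas '[[[0, 0.015, 0], 0], [[0, 0.03, 0], 0], [[0, 0.03, -0.04], 0], [[0, 0.03, -0.08], 0], [[0, 0.03, -0.12], 0]]'

```text
time_s: 4.73
tool_pos: [0.5933, -0.204, 0.1615]
tcp_rot: [[0.998, -0.061, -0.004], [-0.061, -0.998, 0.002], [-0.004, -0.001, -1.0]]
wrist_force: [1.5, 0.0, -0.4]
gripper_width: -0.0001
grip_force: 0.0
```

send_rows --deltas '[[[0, 0, -0.04], 0], [[-0.017, -0.03, -0.06], 0], [[-0.035, -0.065, -0.06], 0], [[-0.052, -0.1, -0.06], 0], [[-0.07, -0.135, -0.06], 0]]'

```text
time_s: 5.15
tool_pos: [0.5316, -0.0638, 0.2216]
tcp_rot: [[0.998, -0.061, -0.0], [-0.061, -0.998, 0.001], [-0.0, -0.001, -1.0]]
wrist_force: [-0.3, 0.7, -0.4]
gripper_width: -0.0003
grip_force: 0.0
```

Run:
```python
from h import *
snap('wrist','w1');c=snap('scene','s1')
cv2.imwrite('pics/s1c.png',cv2.resize(c['frame'][150:380,200:440,::-1],None,fx=2.5,fy=2.5))
o=ctrl.observe();print(o['time_s'],o['tool_pos'],o['tcp_rot'][:2],o['wrist_force'])
```

```text
5.25 [ 0.52987045 -0.05882516  0.22101208] [[ 0.99859127 -0.05293062 -0.00371812]
 [-0.05291807 -0.99859308  0.00339769]] [ 1.1472721  -0.39560711  0.46804235]
```

View pics/w1.png

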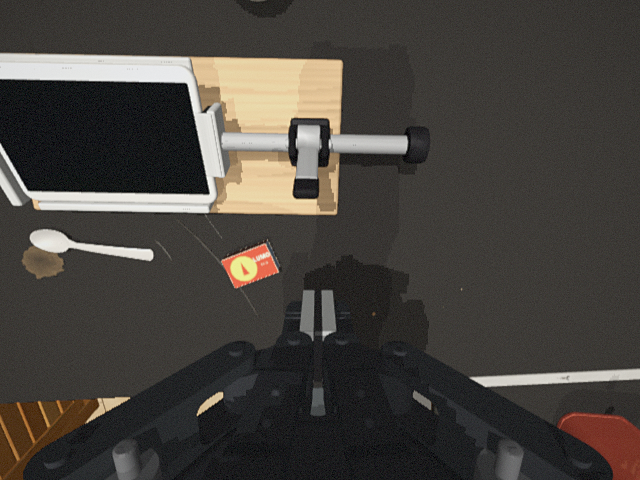

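The jaw at (212,140) is now against the tablet edge. The lever tip is at (306,187) and the fingers are in column 318, almost in line with it.

Run:
```python
from h import *
c=dict(np.load('w1.npz'))
for u,v in [(306,183),(306,193),(307,165),(419,145)]: print(p3(c,u,v).round(4))
```

```text
[ 0.5781 -0.0589  0.1332]
[ 0.5728 -0.0589  0.1427]
[ 0.5881 -0.0596  0.1102]
[ 0.5953 -0.1543  0.067 ]
```

send_rows --deltas '[[[0, 0, 0.035], 0], [[0, 0, 0.07], 0], [[0, 0, 0.1], 0], [[0.005, 0, 0.1], 0], [[0.01, 0, 0.1], 0]]'

```text
time_s: 5.67
tool_pos: [0.5422, -0.0662, 0.1204]
tcp_rot: [[0.998, -0.061, -0.004], [-0.061, -0.998, 0.0], [-0.004, -0.0, -1.0]]
wrist_force: [-0.5, 0.2, 1.1]
gripper_width: -0.0001
grip_force: 0.0
```

send_rows --deltas '[[[0.01, 0, 0], 0], [[0.02, 0, 0], 0], [[0.03, 0, 0], 0], [[0.04, 0, 0], 0], [[0.05, 0, 0], 0]]'

```text
time_s: 6.08
tool_pos: [0.5945, -0.0694, 0.1222]
tcp_rot: [[0.998, -0.061, 0.001], [-0.061, -0.998, -0.0], [0.001, -0.0, -1.0]]
wrist_force: [-2.3, -0.2, 2.5]
gripper_width: -0.0003
grip_force: 1.2
```

send_rows --deltas '[[[0.008, -0.003, 0], 0], [[0.016, -0.006, 0], 0], [[0.024, -0.009, 0], 0], [[0.03, -0.009, 0], 0], [[0.035, -0.009, 0], 0]]'

```text
time_s: 6.5
tool_pos: [0.6295, -0.0619, 0.1212]
tcp_rot: [[0.998, -0.06, 0.001], [-0.06, -0.998, 0.0], [0.001, -0.0, -1.0]]
wrist_force: [0.5, -0.7, 0.2]
gripper_width: 0.0001
grip_force: 0.0
```

send_rows --deltas '[[[0, 0, -0.02], 0], [[0, 0, -0.04], 0], [[0.015, 0, -0.04], 0], [[0.033, 0, -0.04], 0], [[0.033, 0, -0.04], 0]]'

```text
time_s: 6.92
tool_pos: [0.6648, -0.0645, 0.1619]
tcp_rot: [[0.998, -0.061, 0.004], [-0.061, -0.998, -0.0], [0.004, -0.0, -1.0]]
wrist_force: [0.4, 0.3, -0.3]
gripper_width: -0.0004
grip_force: 0.0
```

Run:
```python
from h import *
c=snap('scene','s2')
cv2.imwrite('pics/s2c.png',cv2.resize(c['frame'][150:380,200:440,::-1],None,fx=2.5,fy=2.5))
print(ctrl.observe()['tool_pos'])
```

```text
[ 0.66287244 -0.06448675  0.16132951]
```

View pics/s2c.png

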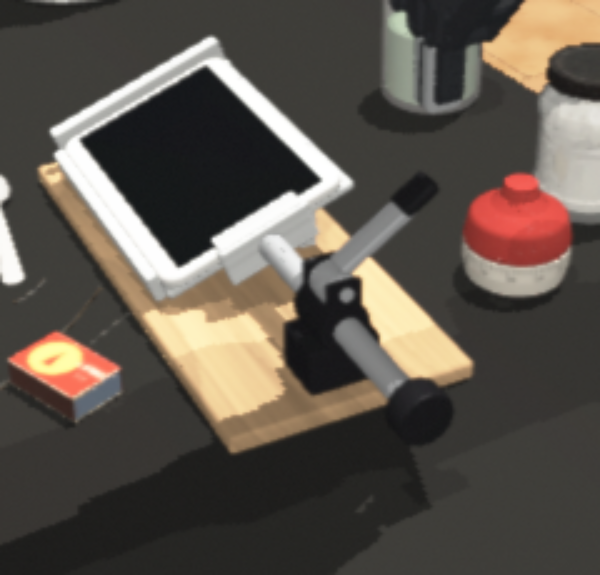

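The lever has gone over centre and rests at about 0.5 rad, with its tip at crop (415,193). The fingers are above it and the jaw still touches the tablet. Next I press down.

send_rows --deltas '[[[0, 0, 0.015], 0], [[0, 0, 0.03], 0], [[0, 0, 0.04], 0], [[0, 0, 0.047], 0], [[0, 0, 0.052], 0]]'

```text
time_s: 7.38
tool_pos: [0.6622, -0.0646, 0.1091]
tcp_rot: [[0.998, -0.061, 0.002], [-0.061, -0.998, -0.0], [0.002, 0.0, -1.0]]
wrist_force: [2.2, -0.0, 4.1]
gripper_width: 0.0
grip_force: 1.8
```

send_rows --deltas '[[[0, 0, 0.005], 0], [[0, 0, 0.01], 0], [[0, 0, 0.014], 0], [[0, 0, 0.018], 0], [[0, 0, 0.021], 0]]'

```text
time_s: 7.8
tool_pos: [0.6609, -0.0645, 0.0877]
tcp_rot: [[0.998, -0.061, -0.001], [-0.061, -0.998, 0.0], [-0.001, 0.0, -1.0]]
wrist_force: [0.8, -0.8, 3.0]
gripper_width: 0.0001
grip_force: 2.3
```

send_rows --deltas '[[[0, 0, 0.002], 0], [[0, 0, 0.004], 0], [[0, 0, 0.006], 0], [[0, 0, 0.008], 0], [[0, 0, 0.008], 0]]'

```text
time_s: 8.22
tool_pos: [0.6613, -0.0645, 0.0864]
tcp_rot: [[0.998, -0.062, 0.002], [-0.062, -0.998, 0.001], [0.002, -0.001, -1.0]]
wrist_force: [-17.4, 2.6, 58.9]
gripper_width: 0.0005
grip_force: 30.2
```

send_rows --deltas '[[[0, 0, -0.015], 0], [[0, 0, -0.04], 0], [[0, 0, -0.08], 0], [[-0.03, 0.03, -0.1], 0], [[-0.06, 0.06, -0.11], 0]]'

```text
time_s: 8.63
tool_pos: [0.6044, -0.1146, 0.1907]
tcp_rot: [[0.998, -0.057, 0.004], [-0.057, -0.998, 0.0], [0.004, -0.001, -1.0]]
wrist_force: [0.3, -0.6, -0.2]
gripper_width: -0.0002
grip_force: 0.0
```

send_rows --deltas '[[[-0.02, 0.02, 0], 0], [[-0.04, 0.04, 0], 0], [[-0.06, 0.06, 0], 0], [[-0.06, 0.06, 0], 0], [[-0.06, 0.06, 0], 0]]'

```text
time_s: 9.05
tool_pos: [0.5378, -0.1737, 0.1885]
tcp_rot: [[0.998, -0.064, -0.001], [-0.064, -0.998, 0.0], [-0.001, 0.0, -1.0]]
wrist_force: [1.2, 0.5, 0.6]
gripper_width: 0.0002
grip_force: 0.0
```

Run:
```python
from h import *
snap('wrist','w3'); c=snap('scene','s3')
a=cv2.resize(c['frame'][180:360,220:400,::-1],(400,400));b=np.load('w3.npz')['frame'][:,:,::-1]
cv2.imwrite('pics/c3.png',np.hstack([a,cv2.resize(b,(400,300))[0:300] if 0 else cv2.copyMakeBorder(cv2.resize(b,(400,300)),0,100,0,0,0)]))
print(ctrl.observe()['tool_pos'],ctrl.observe()['wrist_force'])
```

```text
[ 0.53965943 -0.17186739  0.18838627] [ 0.27705521  1.22357177 -0.7090309 ]
```

View pics/c3.png

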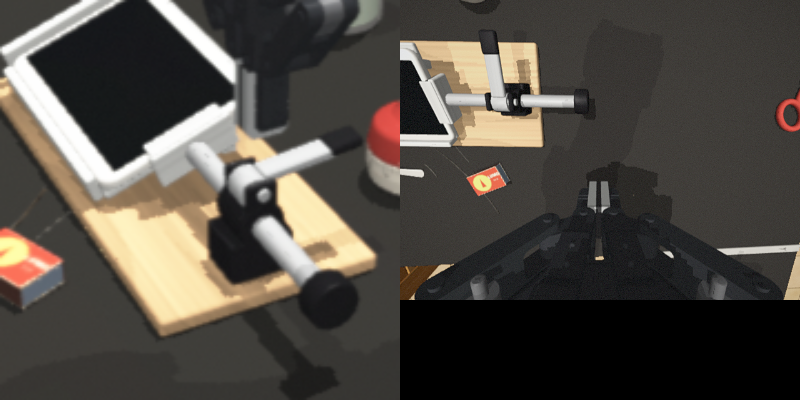

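The lever lies nearly level and the jaw is still against the tablet. I'll check the lever's height by depth.

Run:
```python
from h import *
c=dict(np.load('w3.npz'))
for u,v in [(142,58),(143,70),(150,95),(153,115),(157,140),(292,160),(70,150)]: print(p3(c,u,v).round(4))
c=dict(np.load('w1.npz'))
```

```text
[ 0.6693 -0.069   0.0886]
[ 0.6624 -0.0679  0.0882]
[ 0.6479 -0.067   0.0832]
[ 0.6352 -0.0665  0.0837]
[ 0.6187 -0.065   0.0819]
[ 0.5977 -0.1581  0.0652]
[0.616  0.0162 0.0572]
```

```bash
python3 -c "
from cell import ctrl
print(ctrl.sign_off())"
```

```text
the job is handed in; nothing more can be done
None
```

I slid the rod in until the jaw met the tablet, flipped the lever over its centre and pressed it shut, and handed the job in with the arm clear; the final press peaked at about 59 N at the wrist, on the fingertips, and no verdict came back.

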